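# Shuttle a mounted fragment under the microscope and hold it at the click stop

## Task

The brass weight standing on the front of the sliding stage's base is in the way of the stage's handle: lift it off and set it down gently, upright, on the green felt mat next to the steel weight. Then take the stage by its red knob and slide it to the left along its rails, towards the microscope, until its ball detent drops into the notch under the lens; do not push it on past the notch, and finish still gripping the red knob, holding the stage at rest in the notch. Do not knock the microscope or disturb the other things on the bench.

Things in the scene. Friction and masses are not known exactly. Their poses are not given: they have to be found in the camera images.
- rail: Fixed base of the sliding stage: aluminium plate, x -185 to +60, y -200 to +175 mm, 12 mm thick; two steel guide rails along y (x = +-28 to 42 mm, tops 27 mm above the bench). Origin on the bench, midway between the guide rails. The stage slides along its +y, to the robot's left give or take the yaw.
- carriage (a joint): Travel of the stage along the rail's +y, 0 to 0.230 m; starts at 0 to 0.03. Stage centre and red knob are at rail y = -0.130 m + this value. Dark plate 125 by 100 mm carrying a mounted old fragment, its handle arm 30 mm wide, 34 to 44 mm above the bench, reaching forward to rail x = -175 mm. Slides against 3 to 5 N of drag.
- stage_knob: Red knob of the stage: upright round grip, 26 mm in diameter, on the handle arm 150 mm in front (rail -x) of the stage's centre. Origin: centre of its underside, 44 mm above the bench. The full 26 mm runs from 14 to 44 mm above the origin, on a stem 16 mm in diameter.
- stage_index (a point): The stage's spring-loaded detent ball (14 mm) on its far edge: rail x = +55.5 mm, mid-length of the stage, 39 mm above the bench; y axis along the rail. At the notch the ball drops about 1.6 mm: the stage is drawn in over the last 4 mm, then takes 15 to 20 N to push out either way; the ball rides out of the notch over some 4 mm.
- notch (a point): Where stage_index is when the ball sits in the notch: in the steel index bar on the microscope's foot along the far side of the rail, straight behind the lens, 39 mm above the bench, red tick on top; y axis along the rail. At rail y between +0.010 and +0.050 m.
- scope: Fixed microscope: white foot and index bar behind the rail, steel column 311 mm tall (at x = +118 mm), arm over the stage to an upright barrel, at most 50 mm across, from 115 mm above the bench, black camera cube on top up to 284 mm. Origin on the bench under the lens, axes as the rail's. The barrel is 150 mm behind (+x) the red knob's path.
- weight: Brass bench weight, 0.4 to 0.7 kg: round body 46 mm across and 38 mm high, neck 14 mm across, round grip 26 mm across from 49 to 74 mm above the base. Origin: centre of its base, z up. Starts standing on the base plate (12 mm above the bench) in front of the guide rails, in the path of the handle arm.
- felt_mat: Fixed green felt mat, 160 mm (its x) by 120 mm (its y) by 4 mm thick; the origin is the centre of its underside on the bench. The steel weight stands on its far half (+x); the near half (-x) is free. It is to the left or to the right of the stage.
- steel_weight: Dark steel bench weight of the same shape and size as the brass one, standing on the far half of the felt mat. To be left alone.
- paste_bowl: White bowl, 90 mm across and 45 mm high, origin under its centre, on a cork mat of 140 by 120 by 4 mm on the side of the stage away from the felt mat. To be left alone.
- spray: Spray bottle with a pink trigger head, 72 mm across, 205 mm high, origin under its centre. To be left alone.
- brush_pot: White pot, 82 mm across and 95 mm high, with brushes up to 270 mm high, origin under its centre. To be left alone.
- ink_jar: Amber jar with a black cap, 60 mm across, 75 mm high, origin under its centre. To be left alone.
- loupe: Black folding loupe, 34 by 34 by 40 mm, origin under its centre. To be left alone.
- bone_folder: Ivory-coloured flat bone folder, 150 by 22 by 5 mm, origin under its centre. To be left alone.
Things that resemble listed ones, but are neither listed nor needed, are in the scene too. Of the things shaped like the weight, the brass one is meant.

How it is judged (in metres and radians):
On the way, in this order (a step that is already met when the one before it is completed fails the run):
1. the brass weight stands upright and released on the felt mat (x of weight in the frame of felt_mat between -0.065 and 0.065 m and y of weight in the frame of felt_mat between -0.045 and 0.045 m and height (world z) of weight below 0.008 m and angle between weight's own z axis and vertical below 0.1 rad and linear speed of weight below 0.02 m/s and contact force between the fingers and weight below 0.1 N), for 0.2 s.
2. the stage is held by its knob with the ball in the notch (y of stage_index in the frame of notch between -0.002 and 0.002 m and contact force between the fingers and stage_knob above 3 N), for 0.3 s.
At the end, for the whole second after the job is handed in: The stage is at rest within 2 mm of the notch, the fingers press on the red knob with more than 3 N, and the brass weight stands upright and at rest on the felt mat, its centre within 65 mm (along the mat's length) and 45 mm (across) of the mat's centre (all of step 2 and velocity of joint carriage between -0.01 and 0.01 m/s and x of weight in the frame of felt_mat between -0.065 and 0.065 m and y of weight in the frame of felt_mat between -0.045 and 0.045 m and height (world z) of weight below 0.008 m and angle between weight's own z axis and vertical below 0.1 rad and linear speed of weight below 0.02 m/s); the arm keeps its last pose, push and grip.
It fails at once if the stage is pushed through and more than 8 mm past the notch (y of stage_index in the frame of notch above 0.008 m).
It fails at once if the brass weight is dropped or banged down (faster than 0.4 m/s as it lands) (height (world z) of weight below 0.016 m and linear speed of weight above 0.4 m/s).
It fails at once if the robot knocks the microscope (over 5 N) (contact force between any of the arm, the fingers and scope above 5 N).
It fails at once if another thing on the bench is moved by more than 25 mm (distance of any of steel_weight, paste_bowl, spray, brush_pot, ink_jar, loupe, bone_folder from where it was at the start of the episode above 0.025 m).
It also fails if it takes over 54 s, if anything falls off the work surface, if the arm or the gripper's body presses on something with over 40 N, if the wrist force passes 120 N, or if a joint passes its speed limit or range.

## Robot

A 6-joint arm with a two-finger parallel gripper is mounted at the origin on the work surface. World frame = base frame: x ahead of the robot, y to its left, z up, the work surface at z = 0. Lengths are in mm, angles in rad, forces in N, time in s.
With the tool pointing down it reaches from about 350 to 975 mm from the base axis. Payload 4.9 kg.
Tool frame: the origin (TCP) lies at the very end of the fingers, on their centre line; the grasp point (between the pads) lies 19 mm behind it (env.hold_point_z is the distance from the TCP to the grasp point, in mm); z points along the fingers, y is the line along which they close (so a half turn about z gives the same grasp; the last joint's range is limited). The gripper opens to 85 mm and grips with 20 to 120 N. Pads are 22 mm wide; open, the fingers measure 114 mm over their backs; the gripper's body (76 mm by 85 mm) begins 54 mm behind the grasp point. The pads swing forward as they close: fully open they stand 13 mm farther back than shut.
Start: joints at [-1.349, 0.053, 1.613, -0, 1.476, -0.119], TCP at [208.895, -589.037, 231.304] pointing down, gripper open.
Joint ranges: [-3.01, 3.01], [-1.01, 2.22], [0.06, 2.58], [-1.02, 4.17], [0.09, 2.62], [-3.14, 3.14]. Speed limits (rad/s): [2.57, 2.57, 3.14, 3.14, 3.14, 3.14].

## Interface

Orientations are given as a unit quaternion [w, x, y, z].
In Python, from rig import env gives the robot as it stands.
- The arm moves only by the shell command python3 -m pendant 'ROWS'. ROWS is 1 to 10 rows, one to a line, with the numbers parted by spaces; each row has 7 numbers: a rotation vector rx, ry, rz in shares of 4 rad (1.0 is 4 rad), then dx, dy, dz in shares of 400 mm (1.0 is 400 mm), then the opening from 0.0 (shut) to 1.0 (fully open); each row is the pose to reach, as a shift and turn from the pose commanded when the command began, along the tool's axes at that moment; what a row does not reach only later rows make up. A row lasts 1/12 s, in which the tool goes at most 41.7 mm and 0.125 rad, less where a joint would pass 70% of its speed; a pose out of reach is approached as far as the arm can. The fingers move at their own pace and stop on an object; the grip force is fixed at half the most. Time passes only in rows, so rows that do not move let the fingers close. It prints the time, the measured TCP pose, the force, the opening and the grip force at its end. Input that does not fit is refused with a message, and nothing moves.
- env.get_state(): the state, without advancing time (a new reading comes with each control period).
- env.grab_frame(name): name is "side" or "top" or "wrist"; returns a dict with "pixels" (420x560x3 uint8, red, green, blue), "z_map" (420x560 float32, mm along the optical axis (not along the pixel's ray), 0 where there is no reading), "fx", "fy", "cx", "cy" (pixels), "extrinsics" (4x4, takes a point from world to camera coordinates); the wrist camera has in their place "hand_eye" (4x4, takes a point from camera to tool coordinates, whose origin is the TCP and whose axes are the flange's). Camera axes: x right, y up, looking along -z (the intrinsics and any distortion apply to the point x, -y, -z); pixel columns grow to the right and rows downward; lengths in mm; the calibration is good to about 2 mm. A picture is of the moment at which its call begins: read the wrist's pose just before it.
- env.sign_off(): hands the job in; it is judged then, once.
The state is a dict: "time_s": time; "joints": joint angles; "joint_vel": joint speeds; "tau": joint torques, N m; "position": TCP position; "orientation": TCP orientation; "ft_force": force on the tool from outside, world axes, zero at the start; "moment": the same for the moment, N m; "finger_gap": opening from 0.0 (shut) to 1.0 (fully open); "finger_force": force on a finger pad.
Only numpy, scipy, OpenCV 4.12 (cv2) and the standard library are available. Lean on these libraries where they do the work, as an engineer would, in place of code of your own. Each camera call takes 0.05 s, during which the arm holds its last target. There are 200 camera calls.

## Working session

There is one attempt and no reset: what is moved stays moved. The work goes in short steps, Python scripts to look and compute and a shell command to move; the robot and the scene stay as the last step left them, time stands still between calls to the robot, and variables do not carry over. Pictures are saved under pics/ and viewed, at most 10 in all, crops included, and the job is handed in when it is done.

```bash
mkdir -p pics; cat > h.py <<'E'
import numpy as np, cv2
from rig import env
from scipy.spatial.transform import Rotation as R
def snap(n):
    s=env.get_state(); f=env.grab_frame(n); f['name']=n; f['s']=s
    np.save('pics/%s.npy'%n,f,allow_pickle=True); return f
def load(n): return np.load('pics/%s.npy'%n,allow_pickle=True).item()
def cam2w(f):
    if 'extrinsics' in f: return np.linalg.inv(f['extrinsics'])
    T=np.eye(4); w,x,y,z=f['s']['orientation']; T[:3,:3]=R.from_quat([x,y,z,w]).as_matrix(); T[:3,3]=f['s']['position']
    return T@f['hand_eye']
def ray(f,u,v):
    M=cam2w(f); d=np.array([(u-f['cx'])/f['fx'],-(v-f['cy'])/f['fy'],-1.]); return M[:3,3],M[:3,:3]@d
def pt(f,u,v):
    z=f['z_map'][int(round(v)),int(round(u))]; o,d=ray(f,u,v); return o+z*d
def atz(f,u,v,h):
    o,d=ray(f,u,v); return o+d*(h-o[2])/d[2]
def cloud(f):
    v,u=np.mgrid[:420,:560]; M=cam2w(f); z=f['z_map']
    d=np.stack([(u-f['cx'])/f['fx'],-(v-f['cy'])/f['fy'],-np.ones_like(z)],-1)*z[...,None]
    return d@M[:3,:3].T+M[:3,3]
E
python3 - <<'E'
from h import *
for n in('top','side'):
    f=snap(n); print(n,[k for k in f],f['fx'],f['cx'],f['cy'],cam2w(f)[:3,3])
    cv2.imwrite(f'pics/{n}.png',cv2.resize(f['pixels'][:,:,::-1],(800,600),interpolation=cv2.INTER_CUBIC))
print(env.get_state())
E
```

```text
top ['pixels', 'z_map', 'fx', 'fy', 'cx', 'cy', 'extrinsics', 'name', 's'] 420.4749049944016 272.7797248629551 213.85059499470313 [ 267.75581302   -9.82067436 1270.56558738]
side ['pixels', 'z_map', 'fx', 'fy', 'cx', 'cy', 'extrinsics', 'name', 's'] 496.55340075765866 287.40358813513416 214.25348391891595 [ 511.34706632 -856.19252216  951.60798578]
{'time_s': 0.1, 'joints': array([-1.34900578e+00,  5.32959887e-02,  1.61417191e+00,  2.45307212e-05,
        1.47596802e+00, -1.18950196e-01]), 'joint_vel': array([ 0.00101088, -0.00125922, -0.00279588, -0.00166953,  0.00076632,
       -0.00147173]), 'tau': array([ 4.07483194e-04, -3.94899344e+01, -3.71364534e+01, -4.86587624e-05,
        3.89180146e-03, -3.53819723e-05]), 'position': array([ 208.77790981, -588.50379143,  230.173662  ]), 'orientation': array([-9.21037922e-04,  9.85521819e-01,  1.69546141e-01, -3.51763769e-05]), 'ft_force': array([ 0.0381159 ,  0.50598406, -0.07569933]), 'moment': array([-0.00098428,  0.01026465, -0.01673166]), 'finger_force': 0.0, 'finger_gap': 1.0036236621173}
```

View pics/top.png

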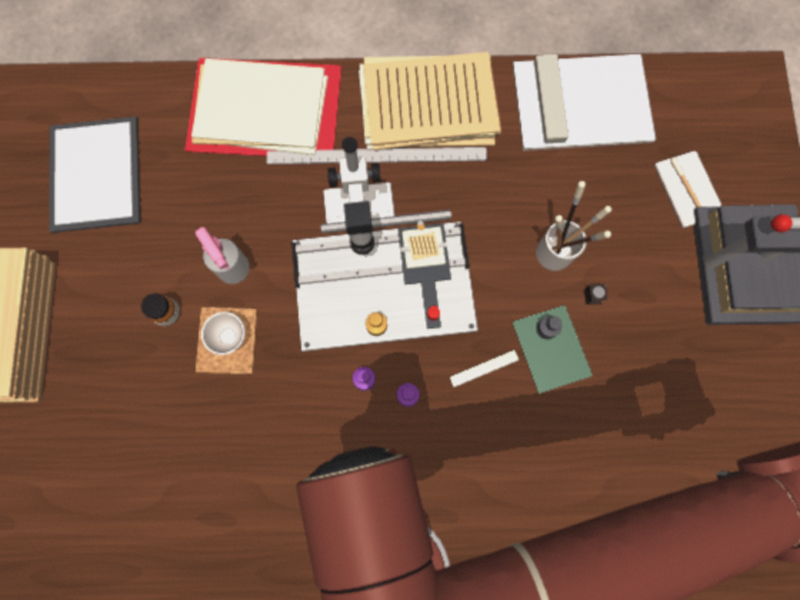

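View pics/side.png

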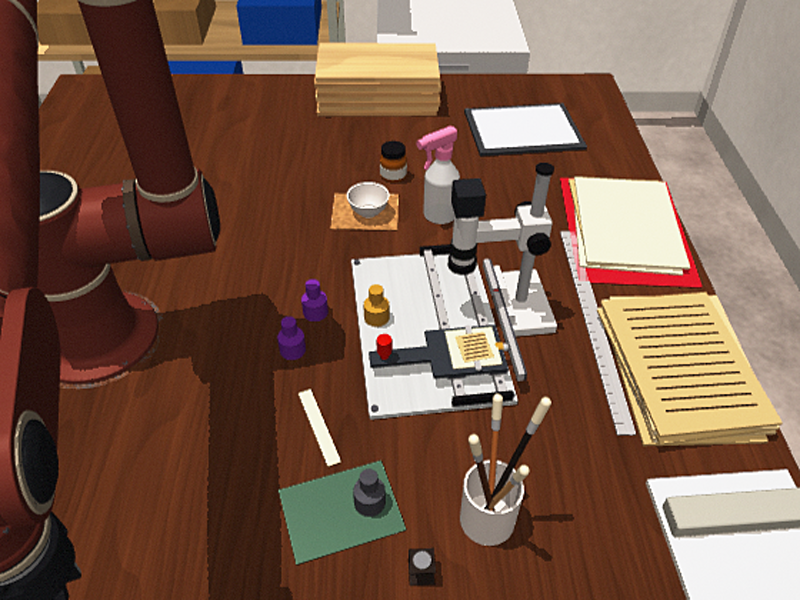

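Candidates, in 800-px top-view pixels:
- **Weight shape:** brass (376,323) on the base plate, purple (363,378) and (408,395), dark steel (550,325) on the mat.
- **Red knobs:** stage knob (433,313), and one on the dark press at (781,223).

I choose the brass weight at (376,323) and the stage knob at (433,313). A close crop will check this.

```bash
python3 - <<'E'
from h import *
f=load('top'); c=f['pixels'][140:260,200:360,::-1]
cv2.imwrite('pics/crop1.png',cv2.resize(c,(800,600),interpolation=cv2.INTER_CUBIC))
s=load('side'); c=s['pixels'][160:295,240:400,::-1]
cv2.imwrite('pics/crop2.png',cv2.resize(c,(800,675),interpolation=cv2.INTER_CUBIC)[:600])
k=.7
def show(n,f,u,v,h): print(n,np.round(pt(f,u*k,v*k)),np.round(atz(f,u*k,v*k,h)))
for n,u,v,h in [('brass',376,320,86),('knob',433,312,88),('steel',551,322,78),('matA',513,322,4),('matB',566,307,4),('matC',592,375,4),('matD',538,391,4),('plA',293,240,12),('plB',465,223,12),('plC',477,332,12),('plD',302,350,12)]: show(n,f,u,v,h)
print()
for n,u,v,h in [('brass',376,290,86),('knob',384,338,88),('steel',369,474,78)]: show(n,s,u,v,h)
E
```

```text
brass [495.  22.  85.] [495.  22.  86.]
knob [509. -92.  90.] [509. -93.  88.]
steel [ 487. -331.   76.] [ 487. -330.   78.]
matA [ 501. -268.    8.] [ 502. -269.    4.]
matB [ 534. -386.   -1.] [ 533. -385.    4.]
matC [ 386. -429.    1.] [ 386. -428.    4.]
matD [ 354. -312.    7.] [ 354. -313.    4.]
plA [691. 205.  12.] [691. 205.  12.]
plB [ 728. -176.    0.] [ 724. -175.   12.]
plC [ 482. -191.    2.] [ 480. -190.   12.]
plD [449. 182.   4.] [447. 181.  12.]

brass [499.  19.  86.] [499.  18.  86.]
knob [511. -94.  87.] [511. -94.  88.]
steel [ 488. -339.   81.] [ 488. -337.   78.]
```

View pics/crop1.png

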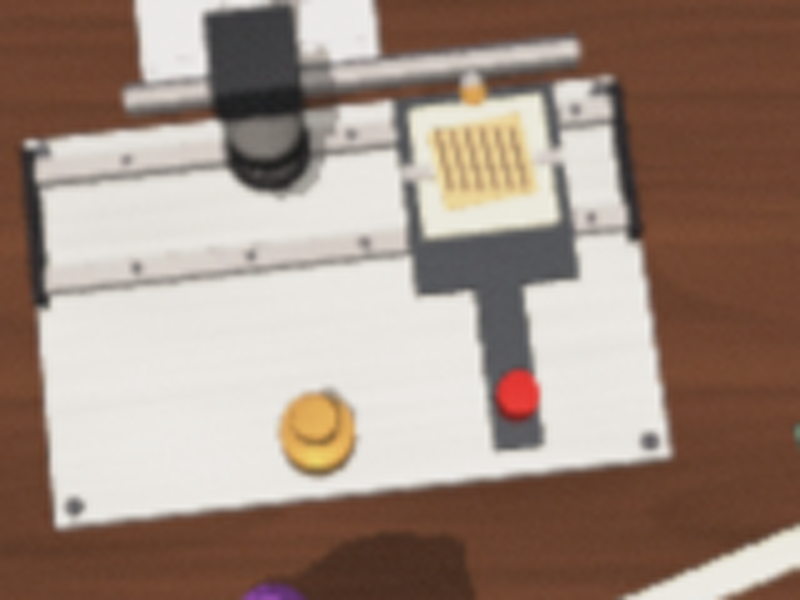

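View pics/crop2.png

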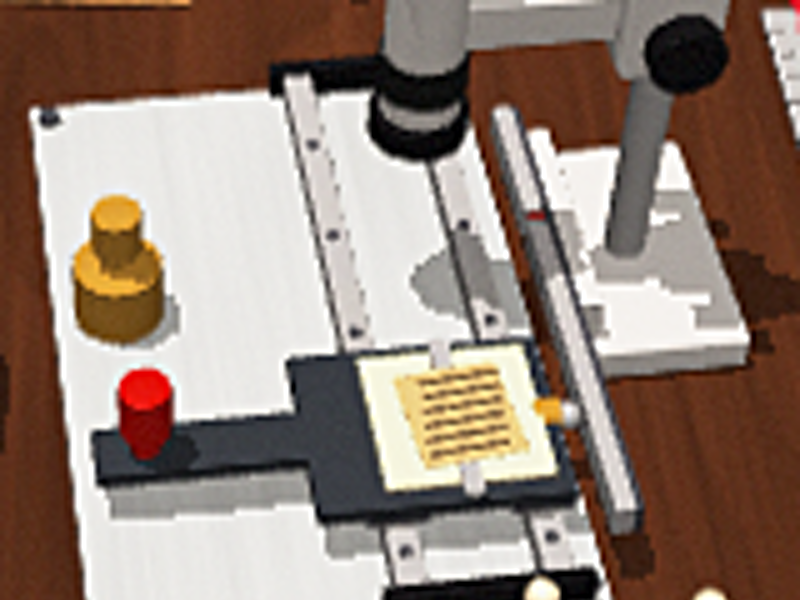

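Crop 1 shows the brass weight on the plate at (317,430). The red knob is at (518,394) on the arm, right of the weight. Crop 2 shows the red tick on the index bar at (537,216) and the detent ball at (568,412). The choice is confirmed, so I'll refine the positions.

```bash
cat >> h.py <<'E'
def fit(P,m,r):
    from scipy.optimize import least_squares
    p=P[m]; c=p[:,:2].mean(0)
    return p
def circ(f,hsvlo,hsvhi,box,zlo,zhi):
    "median/midrange of points of a colour inside a world box and height band"
    P=cloud(f); h=cv2.cvtColor(f['pixels'],cv2.COLOR_RGB2HSV)
    m=cv2.inRange(h,hsvlo,hsvhi)>0
    m&=(P[...,0]>box[0])&(P[...,0]<box[1])&(P[...,1]>box[2])&(P[...,1]<box[3])&(P[...,2]>zlo)&(P[...,2]<zhi)
    p=P[m]; return len(p),np.round(p.mean(0),1),np.round(p.min(0),1),np.round(p.max(0),1)
E
python3 - <<'E'
from h import *
t=load('top'); s=load('side')
for f in (t,s):
    print(f['name'],'brass',circ(f,(10,100,60),(30,255,255),(450,540,-20,60),80,95))
    print('knob',circ(f,(0,150,80),(6,255,255),(470,550,-140,-50),82,95))
    print('steel',circ(f,(0,0,0),(180,110,140),(455,520,-370,-300),68,90))
    P=cloud(f); h=cv2.cvtColor(f['pixels'],cv2.COLOR_RGB2HSV)
    m=(cv2.inRange(h,(35,40,20),(95,255,255))>0)&(P[...,0]>300)&(P[...,0]<580)&(P[...,1]<-240)&(P[...,1]>-460)
    m=cv2.morphologyEx(m.astype(np.uint8),cv2.MORPH_OPEN,np.ones((3,3)))
    v,u=np.nonzero(m); q=np.array([atz(f,a,b,4)[:2] for a,b in zip(u,v)],np.float32); print('mat',cv2.minAreaRect(q))
for z in(40,45,50): print('tick',z,atz(s,347.4,203.2,z),'ball',atz(s,353.6,242.4,z))
print(pt(s,347.4,203.2),pt(s,353.6,242.4))
# rail edges: plate front edge corners & bar ends in side/top
o=np.array
for n,u,v in(('barL',225,160),('barR',315,150)): print(n,atz(t,u,v,45))
E
```

```text
top brass (63, array([497.7,  24.8,  86.7]), array([486.1,  14. ,  81.3]), array([509.7,  37.2,  91.9]))
knob (55, array([510.3, -92.1,  88.8]), array([ 498.5, -103.5,   82.3]), array([522. , -80.7,  93.6]))
steel (71, array([ 486.5, -335.7,   77.9]), array([ 474.7, -351. ,   68.4]), array([ 499.2, -323.5,   85.2]))
mat ((444.7388610839844, -346.5516357421875), (160.1050567626953, 119.52352142333984), 17.34455680847168)
side brass (72, array([497.2,  19.4,  85. ]), array([485.6,   6.1,  80.5]), array([508. ,  34.8,  91. ]))
knob (80, array([510.5, -98.5,  87.3]), array([ 500.2, -110.1,   82.4]), array([521. , -83.9,  92.1]))
steel (147, array([ 486.7, -343.1,   76.8]), array([ 475.2, -355. ,   68.3]), array([ 499.2, -328. ,   81.8]))
mat ((444.97222900390625, -349.5521545410156), (159.47740173339844, 120.39291381835938), 17.05083465576172)
tick 40 [717.97297725  60.23470339  40.        ] ball [716.7952283  -74.93668383  40.        ]
tick 45 [716.83967262  55.20827076  45.        ] ball [715.6683834  -79.22172658  45.        ]
tick 50 [715.70636798  50.18183812  50.        ] ball [714.5415385  -83.50676933  50.        ]
[716.20528133  52.39461854  47.79885599] [715.15936276 -81.15737471  47.25861006]
barL [704.94745694 138.53963213  45.        ]
barR [ 732.61052006 -138.70294341   45.        ]
```

The rows are not in the units I measure in: shifts go in shares of 400 mm and turns go in shares of 4 rad. I convert before sending: -240 mm is -0.6, 238 mm is 0.595, 0.25 rad is 0.0625.

```bash
python3 -m pendant '0 0 0.0625 0.595 -0.6 0.05 1
0 0 0.0625 0.595 -0.6 0.05 1
0 0 0.0625 0.595 -0.6 0.05 1
0 0 0.0625 0.595 -0.6 0.05 1
0 0 0.0625 0.595 -0.6 0.05 1
0 0 0.0625 0.595 -0.6 0.05 1
0 0 0.0625 0.595 -0.6 0.05 1
0 0 0.0625 0.595 -0.6 0.05 1
0 0 0.0625 0.595 -0.6 0.05 1
0 0 0.0625 0.595 -0.6 0.05 1'
cat >> h.py <<'E'
def to(x,y,z,yaw=None):
    s=env.get_state(); w,a,b,c=s['orientation']; r=R.from_quat([a,b,c,w])
    d=r.inv().apply(np.array([x,y,z])-s['position']); tx=r.as_matrix()[:,0]; yw=np.arctan2(tx[1],tx[0])
    print('t',round(s['time_s'],2),'pos',s['position'].round(1),'tool d',d.round(1),'yaw',round(yw,3),'tilt',r.as_matrix()[:,2].round(3),'gap',round(s['finger_gap'],3),'F',s['ft_force'].round(1),s['finger_force'])
E
python3 -c "
from h import *
to(497.5,23,150)"
```

```text
time_s: 0.93
position: [353.6, -281.2, 210.7]
orientation: [-0.0, 0.999, 0.048, -0.0]
ft_force: [-0.9, 0.4, 0.0]
finger_gap: 1.002
finger_force: 0.0
t 0.93 pos [ 353.6 -281.2  210.7] tool d [ 172.2 -289.1   60.8] yaw 0.095 tilt [-0.  0. -1.] gap 1.002 F [-0.9  0.4  0. ] 0.0
```

Converted, -289 mm is -0.7225, 172 mm is 0.43.

```bash
python3 -m pendant '0 0 0 0.43 -0.7225 0.1525 1
0 0 0 0.43 -0.7225 0.1525 1
0 0 0 0.43 -0.7225 0.1525 1
0 0 0 0.43 -0.7225 0.1525 1
0 0 0 0.43 -0.7225 0.1525 1
0 0 0 0.43 -0.7225 0.1525 1
0 0 0 0.43 -0.7225 0.1525 1
0 0 0 0.43 -0.7225 0.1525 1
0 0 0 0.43 -0.7225 0.1525 1
0 0 0 0.43 -0.7225 0.1525 1'
python3 - <<'E'
from h import *
to(497.5,23,54.5)
f=snap('wrist')
cv2.imwrite('pics/w1.png',cv2.resize(f['pixels'][:,:,::-1],(800,600)))
print(circ(f,(10,100,60),(30,255,255),(450,540,-20,60),80,95))
print(circ(f,(0,150,80),(6,255,255),(470,550,-140,-50),82,95))
E
```

```text
time_s: 1.77
position: [498.5, 20.9, 149.2]
orientation: [0.0, 0.999, 0.047, -0.001]
ft_force: [-0.2, 0.6, 1.1]
finger_gap: 0.996
finger_force: 0.0
t 1.77 pos [498.5  20.9 149.2] tool d [-0.6 -2.1 94.7] yaw 0.093 tilt [-0.002 -0.    -1.   ] gap 0.996 F [-0.2  0.6  1.1] 0.0
(1448, array([499.2,  23.5,  84.8]), array([485.6,  10.7,  80. ]), array([511.4,  36.1,  87.1]))
(1503, array([511.9, -92.4,  86.5]), array([ 498.8, -106.2,   82. ]), array([524.2, -80.3,  88.8]))
```

View pics/w1.png

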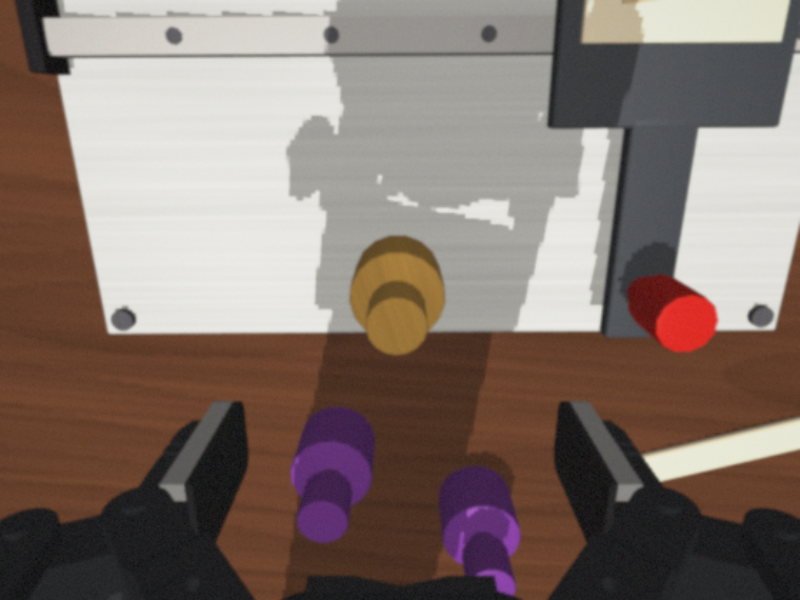

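The wrist view shows the brass grip at (397,325), centred between the fingers. The rails are level, so the yaw is right, and the red knob is at (685,320).

Converted, 94 mm is 0.235, 70 mm is 0.175.

```bash
python3 -m pendant '0 0 0 0 -0.005 0.1 1
0 0 0 0.0013 -0.005 0.175 1
0 0 0 0.0013 -0.005 0.235 1
0 0 0 0.0013 -0.005 0.235 1
0 0 0 0.0013 -0.005 0.235 0
0 0 0 0.0013 -0.005 0.235 0
0 0 0 0.0013 -0.005 0.235 0
0 0 0 0.0013 -0.005 0.235 0
0 0 0 0.0013 -0.005 0.235 0
0 0 0 0.0013 -0.005 0.235 0'
python3 -m pendant '0 0 0 0 0 0 0
0 0 0 0 0 0 0
0 0 0 0 0 -0.02 0
0 0 0 0 0 -0.05 0
0 0 0 0 0 -0.1 0
0 0 0 0 0 -0.1625 0
0 0 0 0 0 -0.1625 0'
python3 -c "
from h import *
to(409,-359,120)"
```

```text
time_s: 2.65
position: [499.8, 22.3, 58.3]
orientation: [-0.0, 0.999, 0.045, 0.002]
ft_force: [-0.6, 1.2, 5.9]
finger_gap: 0.286
finger_force: 58.7
time_s: 3.23
position: [501.2, 21.9, 126.3]
orientation: [0.001, 0.999, 0.046, 0.004]
ft_force: [2.7, -0.1, -3.9]
finger_gap: 0.282
finger_force: 59.8
t 3.23 pos [501.2  21.9 126.3] tool d [-126.6  370.9    5.9] yaw 0.091 tilt [ 0.008 -0.001 -1.   ] gap 0.282 F [ 2.7 -0.1 -3.9] 59.80727579444647
```

Converted, 315 mm is 0.7875, 277 mm is 0.6925.

```bash
python3 -m pendant '0 0 0 0 0 -0.0625 0
0 0 0 -0.025 0.0375 -0.1125 0
0 0 0 -0.05 0.125 -0.1125 0
0 0 0 -0.0775 0.2175 -0.1125 0
0 0 0 -0.11 0.3125 -0.1125 0
0 0 0 -0.1425 0.4075 -0.1125 0
0 0 0 -0.175 0.5025 -0.1125 0
0 0 0 -0.2075 0.5975 -0.1125 0
0 0 0 -0.24 0.6925 -0.1125 0
0 0 0 -0.27 0.7875 -0.1125 0'
python3 -m pendant '0 0 0 -0.025 0.07 0.025 0
0 0 0 -0.04 0.115 0.075 0
0 0 0 -0.0475 0.1375 0.1125 0
0 0 0 -0.0475 0.14 0.125 0
0 0 0 -0.0475 0.14 0.125 0
0 0 0 -0.0475 0.14 0.125 0'
python3 - <<'E'
from h import *
to(409,-359,54)
f=snap('wrist'); cv2.imwrite('pics/w2.png',cv2.resize(f['pixels'][:,:,::-1],(800,600)))
print(circ(f,(10,100,60),(30,255,255),(340,480,-420,-290),20,200))
E
```

```text
time_s: 4.07
position: [417.7, -302.5, 164.6]
orientation: [-0.001, 0.999, 0.045, -0.001]
ft_force: [1.7, 0.5, -8.0]
finger_gap: 0.285
finger_force: 60.6
time_s: 4.57
position: [405.3, -357.7, 115.3]
orientation: [-0.001, 0.999, 0.046, -0.001]
ft_force: [-0.0, 0.4, -5.9]
finger_gap: 0.285
finger_force: 60.7
t 4.57 pos [ 405.3 -357.7  115.3] tool d [ 3.6  1.7 61.3] yaw 0.091 tilt [-0.001  0.002 -1.   ] gap 0.285 F [-0.   0.4 -5.9] 60.72270247503184
(10249, array([ 413.4, -356.4,  120.6]), array([ 389.9, -414.6,   69.2]), array([ 427.2, -298.1,  197.2]))
```

View pics/w2.png

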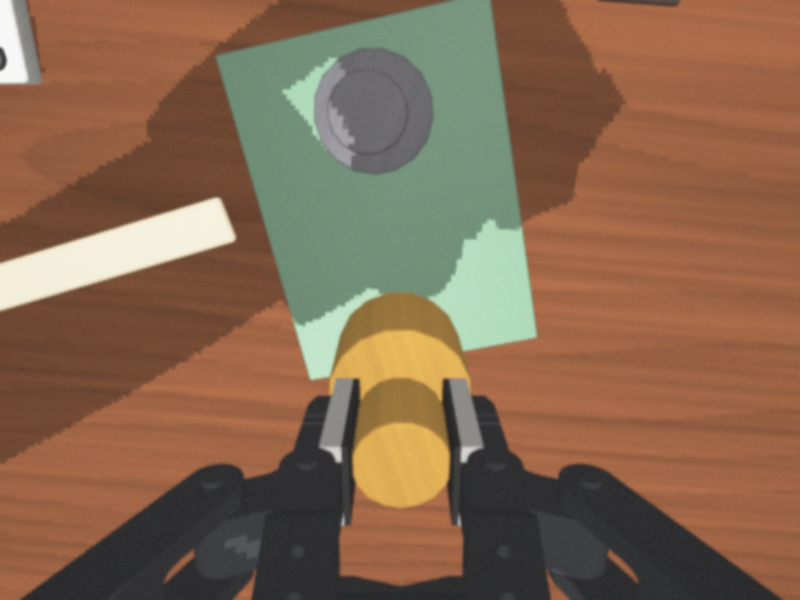

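The wrist view shows the brass weight upright in the grip at (400,440), over the near half of the mat. The steel weight is clear at (373,110). I'll lower it.

Converted, 64 mm is 0.16, 63 mm is 0.1575.

```bash
python3 -m pendant '0 0 0 0.0075 0.005 0.045 0
0 0 0 0.015 0.005 0.095 0
0 0 0 0.015 0.005 0.13 0
0 0 0 0.015 0.005 0.145 0
0 0 0 0.015 0.005 0.1525 0
0 0 0 0.015 0.005 0.1575 0
0 0 0 0.015 0.005 0.16 0
0 0 0 0.015 0.005 0.16 0'
```

```text
time_s: 5.28
position: [412.3, -360.8, 53.5]
orientation: [0.001, 0.999, 0.045, 0.001]
ft_force: [0.2, -0.3, -6.6]
finger_gap: 0.284
finger_force: 60.7
```

Converted, 1 mm is 0.0025, 0.5 mm is 0.0013.

```bash
python3 -m pendant '0 0 0 0 0 0.0013 0
0 0 0 0 0 0.0025 0
0 0 0 0 0 0.0025 0
0 0 0 0 0 0.0025 0'
```

```text
time_s: 5.62
position: [411.8, -360.4, 51.5]
orientation: [0.0, 0.999, 0.045, 0.0]
ft_force: [0.5, 0.8, -5.9]
finger_gap: 0.285
finger_force: 60.7
```

Converted, 1.5 mm is 0.0038, 1 mm is 0.0025.

```bash
python3 -m pendant '0 0 0 0 0 0.0013 0
0 0 0 0 0 0.0025 0
0 0 0 0 0 0.0038 0
0 0 0 0 0 0.0038 0'
```

```text
time_s: 5.95
position: [411.9, -360.4, 50.4]
orientation: [0.0, 0.999, 0.045, 0.0]
ft_force: [-1.6, 2.4, -1.4]
finger_gap: 0.282
finger_force: 61.2
```

Converted, 0.5 mm is 0.0013.

```bash
python3 -m pendant '0 0 0 0 0 0.0013 0
0 0 0 0 0 0.0013 0
0 0 0 0 0 0.0013 1
0 0 0 0 0 0.0013 1
0 0 0 0 0 0.0013 1
0 0 0 0 0 0.0013 1
0 0 0 0 0 0.0013 1
0 0 0 0 0 0.0013 1'
python3 -m pendant '0 0 0 0 0 -0.025 1
0 0 0 0 0 -0.075 1
0 0 0 0 0 -0.1625 1
0 0 0 0 0 -0.25 1
0 0 0 0 0 -0.25 1
0 0 0 0 0 -0.25 1'
python3 - <<'E'
from h import *
f=snap('wrist'); to(511.5,-93,150)
print(circ(f,(10,100,60),(30,255,255),(340,480,-420,-290),70,95))
f=snap('side')
print(circ(f,(10,100,60),(30,255,255),(340,480,-420,-290),70,95), circ(f,(0,0,0),(180,110,140),(455,520,-370,-300),68,90))
E
```

```text
time_s: 6.62
position: [411.8, -360.5, 49.4]
orientation: [0.0, 0.999, 0.045, 0.0]
ft_force: [0.4, -0.4, 0.1]
finger_gap: 1.0
finger_force: 0.0
time_s: 7.12
position: [413.2, -362.0, 153.5]
orientation: [0.003, 0.999, 0.045, 0.002]
ft_force: [-0.2, 0.3, -0.7]
finger_gap: 1.002
finger_force: 0.0
t 7.17 pos [ 412.2 -360.8  150.9] tool d [ 123.2 -257.7    0.5] yaw 0.091 tilt [ 0.002 -0.002 -1.   ] gap 0.999 F [-0.8 -0.2 -0.6] 0.0
(1334, array([ 411.7, -359.2,   76.6]), array([ 397.5, -372.1,   70.1]), array([ 423.4, -346.6,   79. ]))
(87, array([ 411.9, -367.4,   76.6]), array([ 398.1, -375. ,   70.3]), array([ 422.7, -354.9,   81.4])) (148, array([ 486.8, -343.3,   76.9]), array([ 475.2, -355.2,   68.3]), array([ 499.2, -328.5,   83. ]))
```

Converted, -258 mm is -0.645, 123 mm is 0.3075.

```bash
python3 -m pendant '0 0 0 0.0375 -0.08 0 1
0 0 0 0.0825 -0.175 0 1
0 0 0 0.13 -0.27 0 1
0 0 0 0.175 -0.365 0 1
0 0 0 0.22 -0.46 0 1
0 0 0 0.265 -0.555 0 1
0 0 0 0.295 -0.6175 0 1
0 0 0 0.3075 -0.645 0 1
0 0 0 0.3075 -0.645 0 1
0 0 0 0.3075 -0.645 0 1'
python3 - <<'E'
from h import *
f=snap('wrist'); print(f['hand_eye'][:3,3].round())
print(circ(f,(0,150,80),(6,255,255),(470,550,-140,-50),82,95)); to(511.5,-92.5,53.5)
h=cv2.cvtColor(f['pixels'],cv2.COLOR_RGB2HSV)
P=cloud(f)
cv2.imwrite('pics/w3.png',cv2.resize(f['pixels'][:,:,::-1],(800,600)))
# rail direction from wrist picture: front plate edge via depth/brightness
E
```

```text
time_s: 8.05
position: [510.0, -92.1, 147.9]
orientation: [-0.0, 0.999, 0.046, -0.001]
ft_force: [0.5, -0.5, 0.0]
finger_gap: 1.002
finger_force: 0.0
[  83.   -0. -141.]
(1427, array([512.4, -93.9,  86.8]), array([ 499.3, -106.2,   82.1]), array([524.3, -81.8,  89. ]))
t 8.1 pos [510.  -92.8 148.2] tool d [ 1.7 -0.2 94.7] yaw 0.09 tilt [-0.002 -0.    -1.   ] gap 0.999 F [0.1 0.2 0.4] 0.0
```

View pics/w3.png

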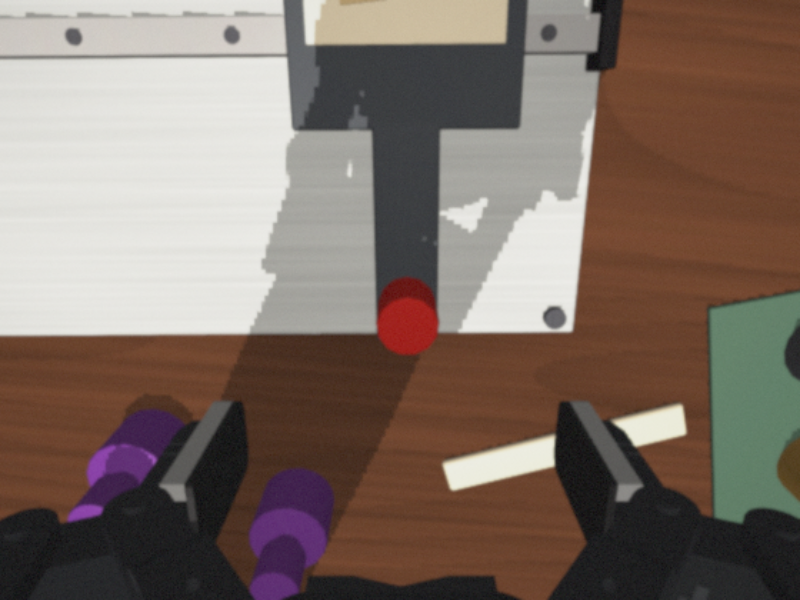

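The wrist view shows the red knob at (407,320), centred between the open fingers and clear of the arm edges. I'll grip it.

```bash
python3 -m pendant '0 0 0 0.0025 0.0013 0.0875 1
0 0 0 0.005 0.0013 0.175 1
0 0 0 0.005 0.0013 0.2325 1
0 0 0 0.005 0.0013 0.2325 1
0 0 0 0.005 0.0013 0.2325 1
0 0 0 0.005 0.0013 0.2325 0
0 0 0 0.005 0.0013 0.2325 0
0 0 0 0.005 0.0013 0.2325 0
0 0 0 0.005 0.0013 0.2325 0
0 0 0 0.005 0.0013 0.2325 0'
python3 -m pendant '0 0 0 0 0 0 0
0 0 0 0 0 0 0
0 0 0 0 0 0 0'
python3 - <<'E'
from h import *
to(500,30,54)
for n in('top','side'):
    f=snap(n); c=f['pixels'][(slice(140,200) if n=='top' else slice(170,260)),(slice(270,350) if n=='top' else slice(320,440)),::-1]
    cv2.imwrite(f'pics/d_{n}.png',cv2.resize(c,(800,600),interpolation=cv2.INTER_CUBIC))
E
```

```text
time_s: 8.93
position: [513.7, -93.1, 57.7]
orientation: [0.001, 0.999, 0.046, 0.001]
ft_force: [-0.2, -5.4, 5.4]
finger_gap: 0.296
finger_force: 8.2
time_s: 9.18
position: [513.7, -93.0, 57.9]
orientation: [0.001, 0.999, 0.046, 0.001]
ft_force: [-2.5, -0.7, 6.0]
finger_gap: 0.285
finger_force: 58.9
t 9.18 pos [513.7 -93.   57.9] tool d [  -2.4 -123.7    3.7] yaw 0.091 tilt [ 0.002 -0.001 -1.   ] gap 0.285 F [-2.5 -0.7  6. ] 58.892060840298655
```

View pics/d_side.png

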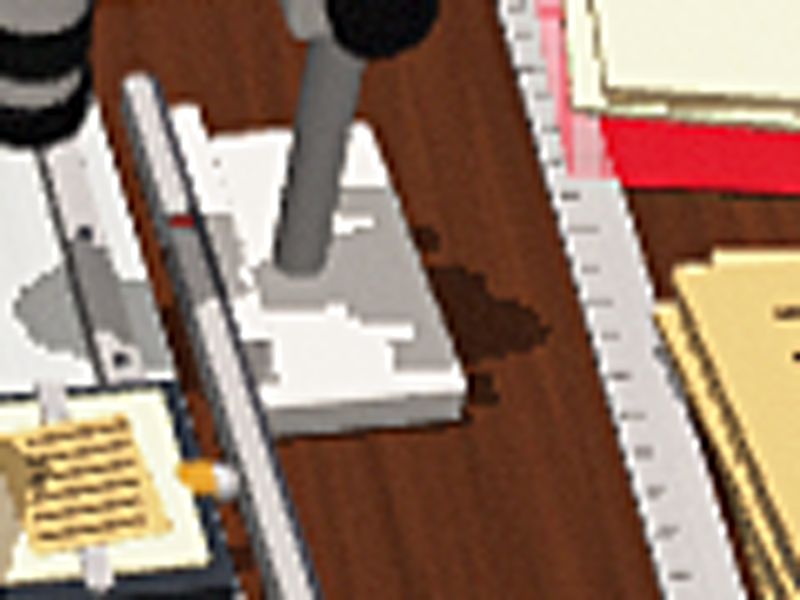

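```bash
python3 - <<'E'
from h import *
t=load('top'); s=load('side')
yw=0.0895; ex=np.array([np.cos(yw),np.sin(yw)]); ey=np.array([-np.sin(yw),np.cos(yw)])
k=np.array([512.2,-93.3])
for f in(t,s):
    P=cloud(f); m=(P[...,2]>272)&(P[...,2]<300)&(P[...,0]>600)&(P[...,0]<700)&(P[...,1]>-20)&(P[...,1]<120)
    p=P[m]; c=(p[:,:2].min(0)+p[:,:2].max(0))/2
    print(f['name'],'cube',len(p),p.mean(0).round(1),p.min(0).round(),p.max(0).round(),'rel knob',((p.mean(0)[:2]-k)@ex).round(1),((p.mean(0)[:2]-k)@ey).round(1))
    # bar profile in rail coordinates around the tick
    q=(P[...,:2]-k)@np.stack([ex,ey],1)
    for a,b in((100,200),(0,90)):
        m=(q[...,0]>205)&(q[...,0]<222)&(q[...,1]>a)&(q[...,1]<b)&(P[...,2]>35)&(P[...,2]<60)
        print('bar',m.sum(),np.percentile(P[m][:,2],[10,50,90]).round(1),'x',np.median(q[m][:,0]).round(1))
for z in(42,44,46,48,50):
    a=atz(s,347.3,203.15,z)[:2]; b=atz(s,353.75,242.15,z)[:2]
    print(z,'tick rel knob',((a-k)@ex).round(1),((a-k)@ey).round(1),'ball',((b-k)@ex).round(1),((b-k)@ey).round(1))
E
```

```text
top cube 345 [645.5  48.5 283.9] [623.  25. 272.] [672.  73. 290.] rel knob 145.4 129.3
bar 65 [39.5 47.1 51.5] x 214.0
bar 139 [41.4 47.5 51.3] x 214.3
side cube 336 [646.2  39.5 282.3] [623.  19. 272.] [671.  70. 288.] rel knob 145.3 120.3
bar 169 [40.  47.1 50.2] x 213.7
bar 173 [40.6 47.7 50.5] x 214.4
42 tick rel knob 217.8 132.8 ball 205.4 -0.9
44 tick rel knob 217.2 130.8 ball 204.7 -2.6
46 tick rel knob 216.6 128.9 ball 204.1 -4.3
48 tick rel knob 215.9 126.9 ball 203.5 -5.9
50 tick rel knob 215.3 124.9 ball 202.9 -7.6
```

Converted, -98 mm is -0.245, -92 mm is -0.23.

```bash
python3 -m pendant '0 0 0 0 -0.01 0 0
0 0 0 0 -0.03 0 0
0 0 0 0 -0.06 0 0
0 0 0 0 -0.09 0 0
0 0 0 0 -0.12 0 0
0 0 0 0 -0.15 0 0
0 0 0 0 -0.18 0 0
0 0 0 0 -0.21 0 0
0 0 0 0 -0.23 0 0
0 0 0 0 -0.245 0 0'
python3 -m pendant '0 0 0 0 -0.01 0 0
0 0 0 0 -0.0175 0 0
0 0 0 0 -0.0225 0 0
0 0 0 0 -0.0225 0 0
0 0 0 0 -0.0225 0 0'
python3 - <<'E'
from h import *
to(502,34,57)
f=snap('side'); c=f['pixels'][180:240,320:400,::-1]
cv2.imwrite('pics/e_side.png',cv2.resize(c,(800,600),interpolation=cv2.INTER_CUBIC))
E
```

```text
time_s: 10.12
position: [504.0, 4.1, 57.9]
orientation: [0.002, 0.999, 0.046, -0.0]
ft_force: [-5.3, -7.3, 9.9]
finger_gap: 0.29
finger_force: 59.5
time_s: 10.53
position: [503.0, 14.0, 57.8]
orientation: [0.0, 0.999, 0.046, -0.001]
ft_force: [-6.4, -0.3, 11.3]
finger_gap: 0.286
finger_force: 59.5
t 10.53 pos [503.   14.   57.8] tool d [  0.9 -20.    0.8] yaw 0.091 tilt [-0.001 -0.001 -1.   ] gap 0.286 F [-6.4 -0.3 11.3] 59.52893130910855
```

View pics/e_side.png

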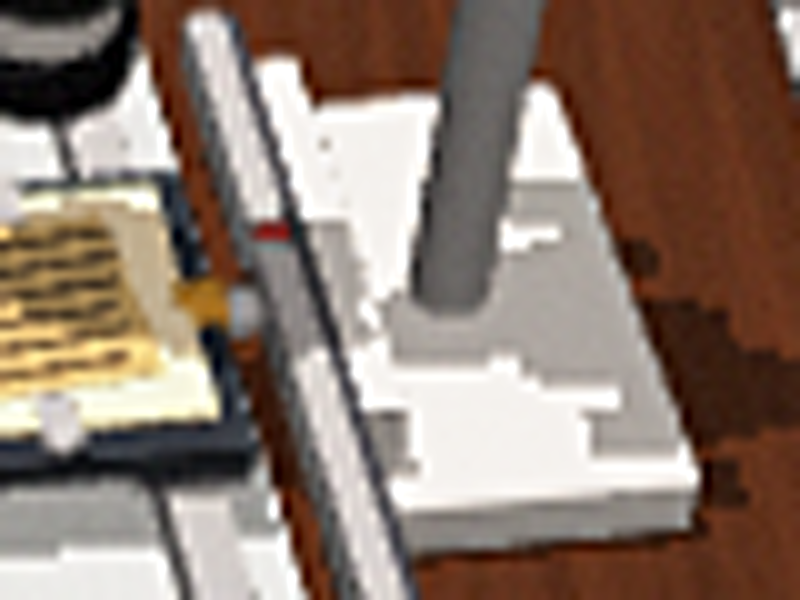

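The view shows the red tick at (272,231) and the ball at (243,308), still short by about 20 mm. I'll creep forward.

Converted, -12 mm is -0.03, -11 mm is -0.0275.

```bash
python3 -m pendant '0 0 0 0 -0.0075 0 0
0 0 0 0 -0.015 0 0
0 0 0 0 -0.0225 0 0
0 0 0 0 -0.0275 0 0
0 0 0 0 -0.03 0 0' | sed -n '2p;4p'
python3 -m pendant '0 0 0 0 -0.0018 0 0
0 0 0 0 -0.0038 0 0' | sed -n '2p;4p'
python3 -m pendant '0 0 0 0 -0.0018 0 0
0 0 0 0 -0.0038 0 0' | sed -n '2p;4p'
python3 -c "
from h import *
to(502,34,57)"
```

```text
position: [501.9, 25.0, 57.8]
ft_force: [-6.6, -5.2, 10.2]
position: [501.8, 26.4, 57.9]
ft_force: [-6.6, -5.9, 9.4]
position: [501.6, 27.9, 57.9]
ft_force: [-6.9, -5.8, 11.1]
t 11.33 pos [501.6  27.9  57.9] tool d [ 0.9 -6.   0.8] yaw 0.091 tilt [-0.001 -0.003 -1.   ] gap 0.286 F [-6.9 -5.8 11.1] 59.606352124828845
```

Converted, -1 mm is -0.0025, -0.5 mm is -0.0013.

```bash
for i in 1; do python3 -m pendant '0 0 0 0 -0.0013 0 0
0 0 0 0 -0.0025 0 0' | sed -n '2p;4p'
python3 -m pendant '0 0 0 0 -0.0013 0 0
0 0 0 0 -0.0025 0 0' | sed -n '2p;4p'
python3 -m pendant '0 0 0 0 -0.0013 0 0
0 0 0 0 -0.0025 0 0' | sed -n '2p;4p'; done
```

```text
position: [501.5, 29.2, 57.8]
ft_force: [-6.0, -3.9, 10.1]
position: [501.3, 30.5, 57.8]
ft_force: [-6.4, -2.2, 10.7]
position: [501.2, 31.9, 57.8]
ft_force: [-7.8, -0.2, 11.5]
```

Converted, -0.7 mm is -0.0018, -0.4 mm is -0.001.

```bash
python3 -m pendant '0 0 0 0 -0.001 0 0
0 0 0 0 -0.0018 0 0' | sed -n '2p;4p'
python3 -m pendant '0 0 0 0 -0.001 0 0
0 0 0 0 -0.0018 0 0' | sed -n '2p;4p'
```

```text
position: [501.1, 32.6, 57.9]
ft_force: [-7.1, -2.6, 10.0]
position: [501.1, 32.9, 57.9]
ft_force: [-7.0, -3.2, 10.7]
```

Converted, -0.5 mm is -0.0013, -0.3 mm is -0.0008.

```bash
python3 -m pendant '0 0 0 0 -0.0008 0 0
0 0 0 0 -0.0013 0 0' | sed -n '2p;4p'
```

```text
position: [501.1, 33.0, 57.9]
ft_force: [-6.6, -4.8, 9.9]
```

```bash
python3 -m pendant '0 0 0 0 0 0 0
0 0 0 0 0 0 0
0 0 0 0 0 0 0
0 0 0 0 0 0 0
0 0 0 0 0 0 0'
python3 - <<'E'
from h import *
to(502,34,57)
f=snap('side'); c=f['pixels'][180:240,320:400,::-1]
cv2.imwrite('pics/f_side.png',cv2.resize(c,(800,600),interpolation=cv2.INTER_CUBIC))
print(circ(f,(10,100,60),(30,255,255),(340,480,-420,-290),70,95))
E
```

```text
time_s: 12.75
position: [501.1, 33.0, 57.9]
orientation: [0.001, 0.999, 0.046, -0.001]
ft_force: [-8.4, -4.0, 10.4]
finger_gap: 0.285
finger_force: 59.6
t 12.75 pos [501.1  33.   57.9] tool d [ 1.  -0.9  0.9] yaw 0.091 tilt [-0.002 -0.002 -1.   ] gap 0.285 F [-8.4 -4.  10.4] 59.615997889777645
(150, array([ 410.2, -363.3,   77.2]), array([ 397.6, -376. ,   70.1]), array([ 422.7, -347. ,   82.1]))
```

View pics/f_side.png

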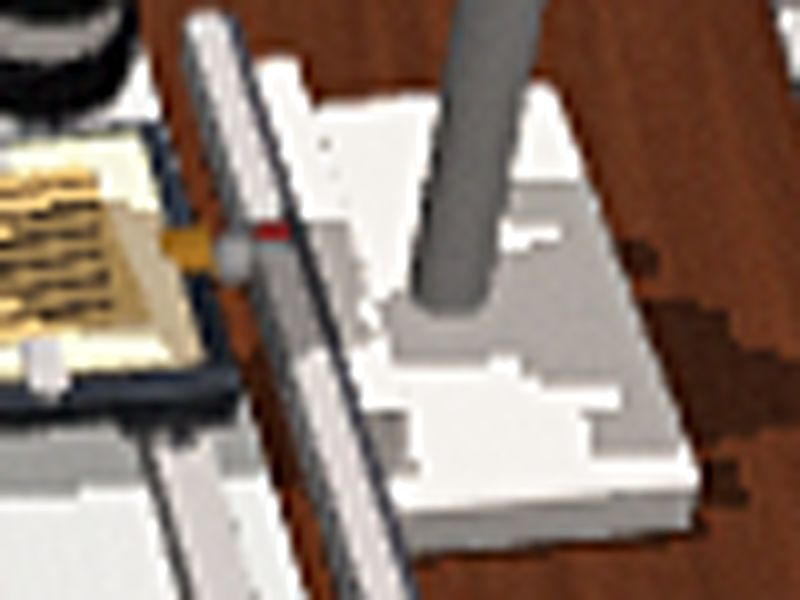

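Converted, -1 mm is -0.0025, -0.5 mm is -0.0013.

```bash
python3 -m pendant '0 0 0 0 -0.0013 0 0
0 0 0 0 -0.0025 0 0
0 0 0 0 -0.0025 0 0' | sed -n '2p;4p'
python3 -m pendant '0 0 0 0 0.0013 0 0
0 0 0 0 0.0025 0 0
0 0 0 0 0.0025 0 0
0 0 0 0 0.0025 0 0
0 0 0 0 0.0025 0 0' | sed -n '2p;4p;6p'
```

```text
position: [501.1, 33.3, 57.9]
ft_force: [-6.6, -6.4, 9.0]
position: [501.1, 33.1, 57.9]
ft_force: [-8.4, -3.8, 10.2]
finger_force: 59.6
```

The stage barely yields to a 1 mm push and springs back, so the ball is seated.

```bash
python3 -c "
from rig import env
print(env.sign_off())"
```

```text
the job is handed in; nothing more can be done
None
```

The job is handed in; no verdict was returned. The brass weight is standing upright on the near half of the felt mat, and the stage is seated in the notch with the gripper still holding the red knob at about 60 N.

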